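Stand the tipped brushes back in the rack

TASK

Two of the five sleeved brushes in the wooden rack have tipped forward over its front rail. Using the fingertips or the outside of the fingers, gently push each of them up and back, past upright, so that it leans against the rear rails like the other three. Do not pinch, lift or carry any brush, and leave the other brushes and everything else on the bench undisturbed.

Things in the scene. Friction and masses are not known exactly. Their poses are not given: they have to be found in the camera images.
- rack: fixed wooden rack, 266 mm wide, up to about 20 degrees askew. Origin on the bench below the line where slot floor (12 mm above the bench) meets the rear rails; +x horizontally to the rack's rear, y along the slots, z up. Five slots at y = -88, -44, 0, 44, 88 mm, each 26 mm wide, 31 mm deep at the floor (x = -31 to 0 mm). Front rail (x = -42 to -31 mm) and blocks between slots reach z = 48 mm
- rack_rear_rail (a point): middle of the upper rear rail's front top edge, 123 mm above the bench and 31 mm behind the slots' rear floor line. The two rear rails lie in one plane reclined 15 degrees. A tipped sleeve pushed near its top swings up about its foot with under 1 N; near upright it can balance, and from about 5 degrees past upright it falls on to the rear rails by itself
- sleeve_a: round paintbrush in a stiff clear sleeve with black ends, 12 (x) by 22 (y) by 172 mm (z), about 25 g, loose in a rack slot (which slot varies); at the start tipped forward over the front rail, some 30 degrees. Origin: middle of its rear lower edge; +z up the sleeve, x through its thickness to the rear, the sleeve spans x = -12 mm to 0
- sleeve_a_top (a point): centre of the top end of sleeve a
- sleeve_b: flat paintbrush in a stiff clear sleeve with black ends, 12 (x) by 22 (y) by 160 mm (z), about 25 g, loose in a rack slot (which slot varies); at the start tipped forward over the front rail, some 30 degrees. Origin: middle of its rear lower edge; +z up the sleeve, x through its thickness to the rear, the sleeve spans x = -12 mm to 0
- sleeve_b_top (a point): centre of the top end of sleeve b
- sleeve_c: round paintbrush in a stiff clear sleeve with black ends, 12 (x) by 22 (y) by 178 mm (z), about 25 g, loose in a rack slot (which slot varies); leans back on the rear rails, 15 degrees: a bystander. Origin: middle of its rear lower edge; +z up the sleeve, x through its thickness to the rear, the sleeve spans x = -12 mm to 0
- sleeve_c_top (a point): centre of the top end of sleeve c
- sleeve_d: round paintbrush in a stiff clear sleeve with black ends, 12 (x) by 22 (y) by 166 mm (z), about 25 g, loose in a rack slot (which slot varies); leans back on the rear rails, 15 degrees: a bystander. Origin: middle of its rear lower edge; +z up the sleeve, x through its thickness to the rear, the sleeve spans x = -12 mm to 0
- sleeve_d_top (a point): centre of the top end of sleeve d
- sleeve_e: flat paintbrush in a stiff clear sleeve with black ends, 12 (x) by 22 (y) by 160 mm (z), about 25 g, loose in a rack slot (which slot varies); leans back on the rear rails, 15 degrees: a bystander. Origin: middle of its rear lower edge; +z up the sleeve, x through its thickness to the rear, the sleeve spans x = -12 mm to 0
- sleeve_e_top (a point): centre of the top end of sleeve e
- jar: glass jar with screw-top lid, 68 mm diameter, 95 mm high, loose bystander; origin under its centre
- dish: grey ceramic mixing dish, 90 mm diameter, 28 mm high, loose bystander in front of the rack; origin under its centre
- clamp: steel hobby C-clamp lying flat, about 145 by 85 mm, 15 mm high, loose bystander; origin under the middle of its frame
- paint_bottle: white dropper bottle, 25 mm diameter, 77 mm high, loose bystander; origin under its centre
- handle_figure: wooden painting handle, 42 mm diameter, with a grey miniature figure on top, 88 mm high in all, loose bystander; origin under its centre
Things that resemble listed ones, but are neither listed nor needed, are in the scene too. Leave any turquoise look-alike of the sleeve_b alone.

How it is judged:
By the outcome, as a careful person would: the job done as asked, in the order asked, and still so for the second after the job is handed in, with the robot touching nothing.
It also fails if it takes over 48 s, if anything falls off the work surface, if the arm or the gripper's body presses on something with over 40 N, if the wrist force passes 120 N, or if a joint passes its speed limit or range.

ROBOT

A 6-joint arm with a two-finger parallel gripper is mounted at the origin on the work surface. World frame = base frame: x ahead of the robot, y to its left, z up, the work surface at z = 0. Lengths are in m, angles in rad, forces in N, time in s.
With the tool pointing down it reaches from about 0.35 to 0.85 m from the base axis. Payload 8.1 kg.
Tool frame: the origin (TCP) lies on the centre line of the jaws, within the pads' length; the fingertips stand robot.tips_ahead ahead of it and the grasp point (between the pads) lies 6 mm ahead of it (robot.tips_ahead is the distance from the TCP to the fingertips, in m); z points along the fingers, y is the line along which they close (so a half turn about z gives the same grasp; the last joint's range is limited). The gripper opens to 93 mm and grips with 3 to 60 N. Pads are 15 mm wide; open, the fingers measure 128 mm over their backs; the gripper's body (75 mm by 188 mm) begins 65 mm behind the grasp point.
Start: joints at [1.228, 0.13, 1.488, -0, 1.523, -0.085], TCP at [0.153, 0.58, 0.244] pointing down, gripper open.
Joint ranges: [-2.96, 2.96], [-0.89, 2.26], [0.02, 2.5], [-1.34, 4.48], [0, 2.73], [-2.66, 2.66]. Speed limits (rad/s): [2.39, 2.39, 2.79, 3.14, 3.14, 3.14].

INTERFACE

Orientations are given as a rotation vector (axis times angle).
In Python, from plant import robot gives the robot as it stands.
- The arm moves only by the tool apply_moves, never from a script. Its arguments are lists of equal length, an entry for each row: "delta_pos": the shift along the tool's x, y, z in cm, a list of three; "twist": the turn about the tool's z in rad. A call has 1 to 8 rows; each row shifts and turns the commanded pose from where the row before left it, along the tool's axes as they then stand; what a row does not reach is not made up. A row lasts 1/8 s, in which the tool goes at most 62.5 mm and 10.7 degrees, less where a joint would pass 70% of its speed; a pose out of reach is approached as far as the arm can. A call with a gripper value outside its range is refused whole. "gripper" is the finger opening in cm, from 0 to 9.3, set as the call begins (left out, the last holds). The fingers move at their own pace and stop on an object; "squeeze" is the grip in N (left out, the last holds). Time passes only in rows, so rows that do not move let the fingers close. It gives the time, the measured TCP pose, the force, the opening and the grip force at its end, in the units of the state.
- robot.read_state(): the state, without advancing time (a new reading comes with each control period).
- robot.read_camera(name): name is "scene" or "top" or "wrist"; returns a dict with "frame" (420x560x3 uint8, red, green, blue), "vertical_fov" (degrees; the focal length in pixels is half the picture's height over the tangent of half this angle, whatever the lens; pixels are square), "cx", "cy" (the principal point, pixels), "k1" (the pictures are not rectified: a ray, as slopes to the right and down, at radius r is drawn at 1 + k1 r^2 times it, then the intrinsics apply), "R" (3x3) and "t" (3): a world point X has camera coordinates R X + t. Camera axes: x right, y down, z forward; pixel columns grow to the right and rows downward; lengths in m; the calibration is good to about 2 mm. A picture is of the moment at which its call begins. There is no depth.
- robot.close_job(): hands the job in; it is judged then, once.
The state is a dict: "t": time; "q": joint angles; "dq": joint speeds; "joint_torque": joint torques, N m; "tool_pos": TCP position; "orientation": TCP orientation; "force": force on the tool from outside, world axes, zero at the start; "wrist_torque": the same for the moment, N m; "opening": finger opening in m; "gripper_force": force on a finger pad.
Only numpy, scipy, OpenCV 4.12 (cv2) and the standard library are available. Lean on these libraries where they do the work, as an engineer would, in place of code of your own. Each camera call takes 0.05 s, during which the arm holds its last target. There are 200 camera calls.

## Working session

There is one attempt and no reset: what is moved stays moved. The work goes in short steps, Python scripts to look and compute and a tool call to move; the robot and the scene stay as the last step left them, time stands still between calls to the robot, and variables do not carry over. Pictures are saved under pics/ and viewed, at most 10 in all, crops included, and the job is handed in when it is done.

Besides the shell and the picture viewer there is one more tool, called after "Request:" as a command line: name --pt "numbers of a row" for each row, then --argument value for the rest. apply_moves: Moves the arm, as the interface text tells. Its arguments: {"type":"object","properties":{"delta_pos":{"type":"array"},"twist":{"type":"array"},"gripper":{"type":"number"},"squeeze":{"type":"number"}},"required":["delta_pos","twist"]}

```bash
mkdir -p pics; cat > h.py <<'E'
import numpy as np, cv2
from plant import robot
def cam(n,save=None):
    c=robot.read_camera(n); c['R']=np.array(c['R']); c['t']=np.array(c['t'])
    c['f']=c['frame'].shape[0]/2/np.tan(np.radians(c['vertical_fov'])/2)
    if save: cv2.imwrite('pics/'+save,np.ascontiguousarray(c['frame'][:,:,::-1]))
    return c
def ray(c,u,v):
    d=np.array([(u-c['cx'])/c['f'],(v-c['cy'])/c['f']]); s=d.copy()
    for _ in range(30): s=d/(1+c['k1']*(s@s))
    r=c['R'].T@np.array([*s,1]); return -c['R'].T@c['t'], r/np.linalg.norm(r)
def onz(c,u,v,z):
    o,r=ray(c,u,v); return o+r*(z-o[2])/r[2]
def tri(c1,p1,c2,p2):
    o1,a=ray(c1,*p1); o2,b=ray(c2,*p2)
    k=np.linalg.lstsq(np.stack([a,-b],1),o2-o1,rcond=None)[0]
    A=o1+a*k[0];B=o2+b*k[1]; return (A+B)/2, np.linalg.norm(A-B)
def proj(c,X):
    p=c['R']@np.array(X)+c['t']; s=p[:2]/p[2]; s=s*(1+c['k1']*(s@s)); return s*c['f']+[c['cx'],c['cy']]
E
python3 - <<'E'
from h import *
import pickle
d={}
for n in ['scene','top']:
    c=cam(n); d[n]=c
    cv2.imwrite(f'pics/{n}0.png',cv2.resize(np.ascontiguousarray(c['frame'][:,:,::-1]),(800,600),interpolation=cv2.INTER_CUBIC))
    print(n,-c['R'].T@c['t'],c['f'],c['k1'])
pickle.dump(d,open('c0.pkl','wb'))
s=robot.read_state();print(s['tool_pos'],s['orientation'],robot.tips_ahead,s['t'])
E
```

```text
scene [1.38532012 0.24305368 0.77422801] 428.89825112035834 0.026675234484110532
top [ 0.34142942 -0.01462896  1.11431283] 381.1461437303145 -0.07886151918459194
[0.15280914 0.57973336 0.2427066 ] [-4.03810233e-01 -3.11518563e+00  2.52979119e-03] 0.025 0.1
```

View pics/scene0.png

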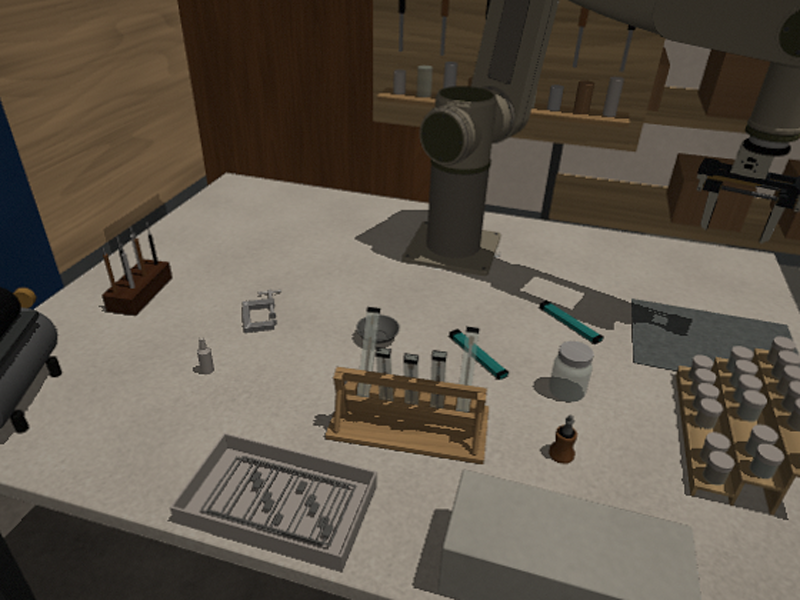

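View pics/top0.png

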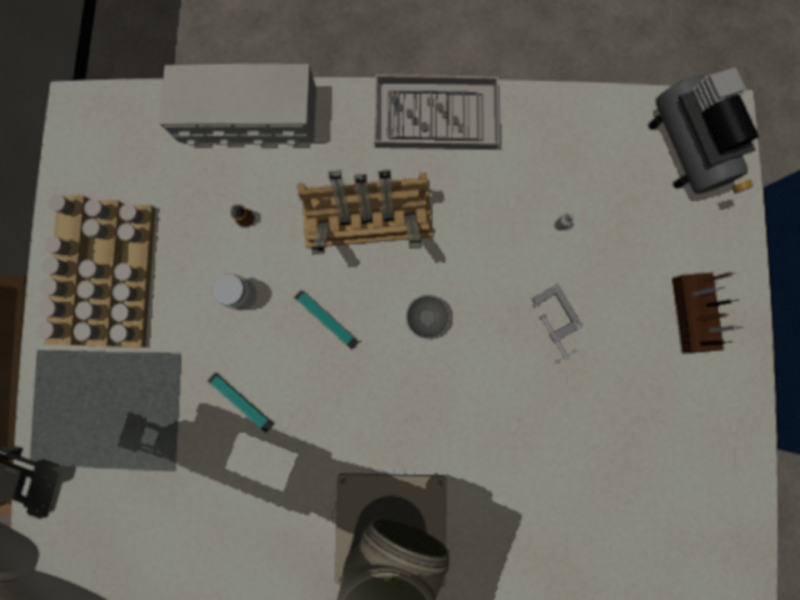

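Scene view shows the rack at about (405,415), its rear side facing the camera, with tipped tops at (373,310) and (472,330). In the top view the tipped tops are at (319,248) and (415,240), the outer slots. The bystander tops are at (336,176), (361,179) and (385,175). Next, a zoom for accurate points.

```bash
python3 - <<'E'
from h import *
import pickle
d=pickle.load(open('c0.pkl','rb'))
t=d['top']['frame'][110:190,200:310,::-1]; s=d['scene']['frame'][205:330,220:350,::-1]
a=cv2.resize(np.ascontiguousarray(t),None,fx=7,fy=7,interpolation=cv2.INTER_CUBIC)
b=cv2.resize(np.ascontiguousarray(s),None,fx=4.8,fy=4.8,interpolation=cv2.INTER_CUBIC)
for i in range(0,110,10): cv2.putText(a,str(200+i),(i*7,10),0,.35,(0,0,255)); cv2.line(a,(i*7,12),(i*7,18),(0,0,255))
for i in range(10,80,10): cv2.putText(a,str(110+i),(0,i*7),0,.35,(0,0,255))
for i in range(0,130,10): x=int(i*4.8);cv2.putText(b,str(220+i),(x,10),0,.35,(0,0,255)); cv2.line(b,(x,12),(x,18),(0,0,255))
for i in range(10,125,10): cv2.putText(b,str(205+i),(0,int(i*4.8)),0,.35,(0,0,255))
a=cv2.convertScaleAbs(a,alpha=1.6);b=cv2.convertScaleAbs(b,alpha=1.6)
cv2.imwrite('pics/topz.png',a);cv2.imwrite('pics/scz.png',b); print(a.shape,b.shape)
E
```

```text
(560, 770, 3) (600, 624, 3)
```

View pics/topz.png

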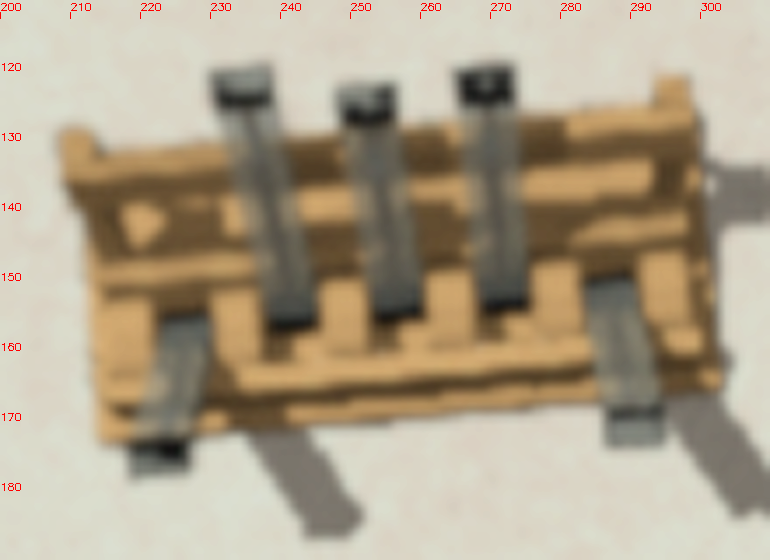

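View pics/scz.png

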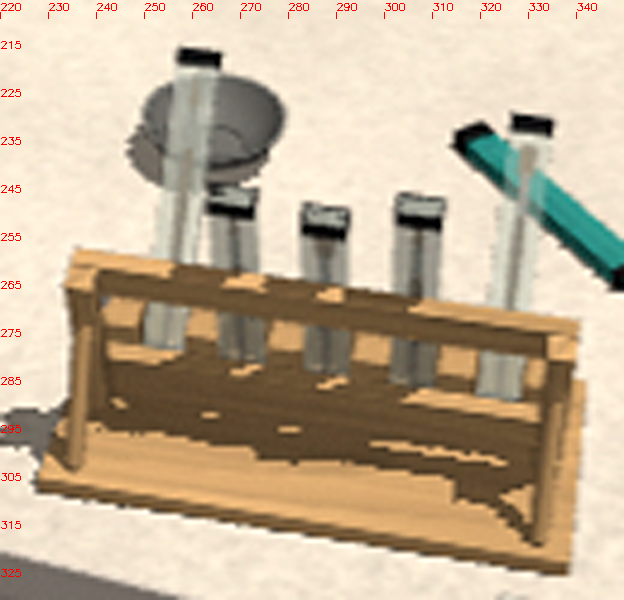

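The zooms give the tipped end faces. In the top view they are centred at pixels (222.7,175.4) and (290.7,171.1). In the scene view they are at (331.0,229.8) and (261.7,215.8).

```bash
python3 - <<'E'
from h import *
import pickle
np.set_printoptions(precision=4,suppress=True)
d=pickle.load(open('c0.pkl','rb'));T=d['top'];S=d['scene']
tp=lambda X,Y:(200+X/7-.4,110+Y/7-.4); sp=lambda X,Y:(220+X/4.8-.4,205+Y/4.8-.4)
for n,a,b in [('L tip',(159,458),(533,117)),('R tip',(635,428),(200,50)),
  ('byL',(244,80),(420,206)),('byM',(368,100),(326,216)),('byR',(487,78),(233,198))]:
    X,e=tri(T,tp(*a),S,sp(*b)); print(n,X,'gap',e)
# upper rail rear/top edge ends z=.123 ; front rail top z=.048 front edge
for n,p,z in [('upper L',(85,172),.123),('upper R',(690,128),.123),('post L',(75,130),.123),('post R',(672,78),.123),('front L',(107,405),.048),('front R',(705,372),.048),('baseFL',(100,443),.0),('baseFR',(720,390),.0)]:
    print(n,onz(T,*tp(*p),z))
for n,p in [('dish',(301.0,222)),]: print(n,onz(T,*p,.028))
print(onz(T,222.7,175.4,.15),onz(T,290.7,171.1,.15))
s=robot.read_state()
from scipy.spatial.transform import Rotation as Ro
print(Ro.from_rotvec(s['orientation']).as_matrix())
E
```

```text
L tip [0.5316 0.1386 0.1498] gap 0.0013281442097961762
R tip [ 0.5433 -0.0367  0.1604] gap 0.0007664544225012298
byL [0.6642 0.108  0.1856] gap 0.002498079735053972
byM [0.6633 0.0641 0.1677] gap 0.002351932496284306
byR [0.6704 0.0207 0.1728] gap 0.003099128044606094
upper L [0.6488 0.1751 0.123 ]
upper R [ 0.6694 -0.0575  0.123 ]
post L [0.6656 0.1797 0.123 ]
post R [ 0.6893 -0.0504  0.123 ]
front L [0.5736 0.1763 0.048 ]
front R [ 0.591  -0.0679  0.048 ]
baseFL [0.5675 0.1872 0.    ]
baseFR [ 0.5945 -0.0768  0.    ]
dish [ 0.423  -0.0727  0.028 ]
[0.5308 0.1369 0.15  ] [ 0.5447 -0.0383  0.15  ]
[[-0.9669  0.255  -0.0005]
 [ 0.255   0.9669 -0.0016]
 [ 0.0001 -0.0016 -1.    ]]
```

The geometry is consistent. Sleeve a (172 mm) is in slot -88 and sleeve b (160 mm) in slot +88. The rack origin is about (0.625, 0.058), yaw about 4°. I'll close the gripper, align it with the rack and move to a standoff in front of sleeve a.

Request:
apply_moves --pt "0 0 0" --pt "0 0 0" --pt "-3 -5 0" --pt "-3 -5 0" --pt "-3 -5 0" --pt "-3 -5 0" --pt "-3 -5 0" --pt "-3 -5 0" --twist '[-0.165,-0.165,0,0,0,0,0,0]' --gripper 0

```text
t: 1.1
tool_pos: [0.3547, 0.2922, 0.2433]
orientation: [0.114, -3.139, 0.0]
force: [0.5, 1.7, 0.1]
opening: 0.0175
gripper_force: 0.0
```

Request:
apply_moves --pt "-3 -5 0" --pt "-2.5 -5 0" --pt "-1.5 -5 0" --pt "-1.5 -5 0" --pt "-1.5 -5 0" --pt "-1 -5 0" --pt "0 -4 0" --pt "0 0 0" --twist '[0,0,0,0,0,0,0,0]'

```text
t: 2.1
tool_pos: [0.4881, -0.0396, 0.2431]
orientation: [0.107, -3.139, 0.0]
force: [0.6, 1.3, 0.1]
opening: 0.0005
gripper_force: 0.0
```

Request:
apply_moves --pt "0 0 3" --pt "0 0 4" --pt "0 0 2.3" --pt "-1.5 0 0" --pt "-1.5 0 0" --pt "-0.5 0 0" --pt "-0.5 0 0" --pt "-0.5 0 0" --twist '[0,0,0,0,0,0,0,0]'

```text
t: 3.1
tool_pos: [0.5332, -0.0337, 0.1506]
orientation: [0.114, -3.139, -0.0]
force: [0.3, -0.2, -0.3]
opening: 0.0003
gripper_force: 0.1
```

```bash
cat > look.py <<'E'
from h import *
import sys
n=sys.argv[1]
t=cam('top')['frame'][105:190,200:310,::-1]; s=cam('scene')['frame'][195:330,220:350,::-1]
a=cv2.resize(np.ascontiguousarray(t),(520,402),interpolation=cv2.INTER_CUBIC);b=cv2.resize(np.ascontiguousarray(s),(270,281),interpolation=cv2.INTER_CUBIC)
b=cv2.copyMakeBorder(b,0,402-281,0,0,cv2.BORDER_CONSTANT)
cv2.imwrite(f'pics/{n}.png',cv2.convertScaleAbs(np.hstack([a,b]),alpha=1.6))
E
python3 look.py l1; python3 -c "
from h import *
s=robot.read_state();print(s['tool_pos'],s['force'],s['t'])"
```

```text
[ 0.53348123 -0.03387696  0.15071809] [ 0.08054169  0.47276895 -0.03793496] 3.2
```

View pics/l1.png

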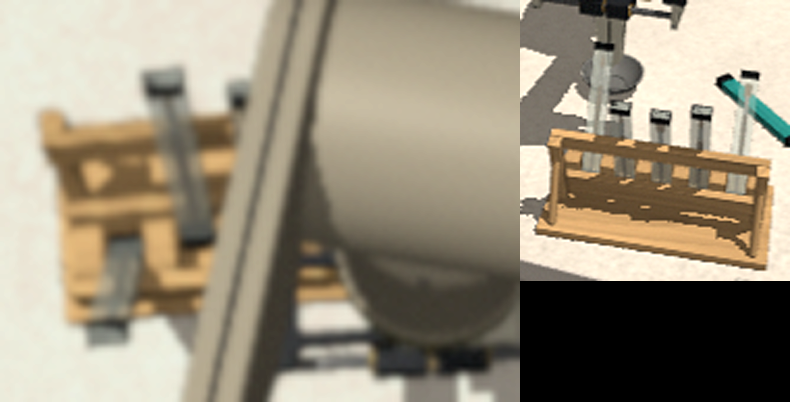

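The picture shows the fingers right behind sleeve a's top at scene (603,45), centred on it. Now pushing gently.

Request:
apply_moves --pt "-0.7 0 0" --pt "-0.8 0 0" --pt "-0.8 0 0" --pt "-0.8 0 0" --pt "-0.8 0 0" --pt "-0.8 0 0" --pt "-0.8 0 0" --pt "-0.8 0 0" --twist '[0,0,0,0,0,0,0,0]'

```text
t: 4.2
tool_pos: [0.5966, -0.0294, 0.1506]
orientation: [0.113, -3.139, 0.0]
force: [-0.5, -0.4, 0.1]
opening: 0.0006
gripper_force: 0.0
```

Request:
apply_moves --pt "-0.4 0 0" --pt "-0.4 0 0" --pt "-0.4 0 0" --pt "-0.4 0 0" --pt "-0.4 0 0" --pt "-0.4 0 0" --pt "-0.4 0 0" --pt "0 0 0" --twist '[0,0,0,0,0,0,0,0]'

```text
t: 5.2
tool_pos: [0.6242, -0.0274, 0.1506]
orientation: [-0.113, 3.14, 0.0]
force: [-0.1, -0.2, 0.0]
opening: 0.0003
gripper_force: 0.0
```

```bash
python3 look.py l2
```

```text
(no output)
```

View pics/l2.png

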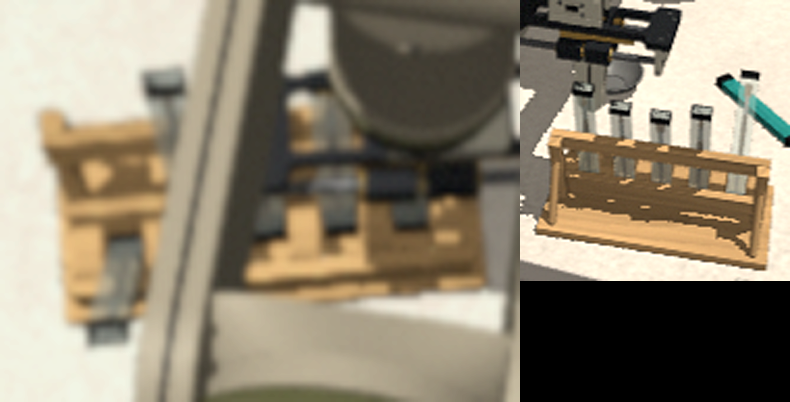

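```bash
python3 - <<'E'
from h import *
import pickle
S=pickle.load(open('c0.pkl','rb'))['scene']
for th in (0,5,8,10,15):
    a=np.radians(th); x=.172*np.sin(a)-.006*np.cos(a); z=.012+.172*np.cos(a)+.006*np.sin(a)
    print(th,proj(S,[.6312+x*.9976,-.0298+x*.07,z]))
E
```

```text
0 [252.61036826 226.13031483]
5 [250.87111119 229.90995989]
8 [249.81307917 232.43648942]
10 [249.10391809 234.22565078]
15 [247.32595065 239.05188949]
```

Sleeve a's top is at scene px (250,237), which matches about 15°, so it is leaning back. Backing off and moving over to sleeve b.

Request:
apply_moves --pt "1 0 0" --pt "3 0 0" --pt "4 0 0" --pt "4 0 0" --pt "1.7 2 0" --pt "0 5 0" --pt "0 5 0" --pt "0 5.6 0" --twist '[0,0,0,0,0,0,0,0]'

```text
t: 6.3
tool_pos: [0.4739, 0.1392, 0.1509]
orientation: [-0.112, 3.139, -0.0]
force: [0.6, -0.2, 1.5]
opening: 0.0005
gripper_force: 0.0
```

Request:
apply_moves --pt "0 0 0" --pt "-1.5 0 0" --pt "-1.5 0 0" --pt "-0.5 0 0" --pt "-0.5 0 0" --pt "-0.5 0 0" --pt "0 0 0" --twist '[0,0,0,0,0,0,0]'

```text
t: 7.18
tool_pos: [0.5197, 0.1413, 0.1506]
orientation: [0.113, -3.14, 0.0]
force: [-1.4, 0.6, 0.2]
opening: 0.0003
gripper_force: 0.0
```

```bash
python3 look.py l3
```

```text
(no output)
```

View pics/l3.png

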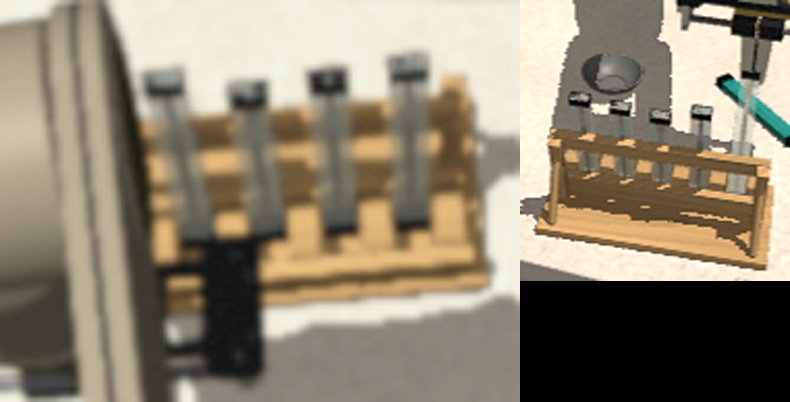

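Sleeve a now leans like its neighbours (top view cap at (408,70)). The fingers are behind sleeve b's top at scene (750,75). Same push again.

Request:
apply_moves --pt "-0.8 0 0" --pt "-0.8 0 0" --pt "-0.8 0 0" --pt "-0.8 0 0" --pt "-0.8 0 0" --pt "-0.8 0 0" --pt "-0.8 0 0" --pt "-0.8 0 0" --twist '[0,0,0,0,0,0,0,0]'

```text
t: 8.28
tool_pos: [0.584, 0.1461, 0.1506]
orientation: [-0.113, 3.139, -0.0]
force: [0.1, 0.1, 0.9]
opening: 0.0004
gripper_force: 0.0
```

Request:
apply_moves --pt "-0.4 0 0" --pt "-0.4 0 0" --pt "-0.4 0 0" --pt "-0.4 0 0" --pt "-0.4 0 0" --pt "-0.4 0 0" --pt "-0.5 0 0" --pt "0 0 0" --twist '[0,0,0,0,0,0,0,0]'

```text
t: 9.28
tool_pos: [0.6126, 0.1482, 0.1506]
orientation: [-0.113, 3.139, 0.0]
force: [0.9, 0.6, 0.3]
opening: 0.0002
gripper_force: 0.0
```

```bash
python3 look.py l4
```

```text
(no output)
```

View pics/l4.png

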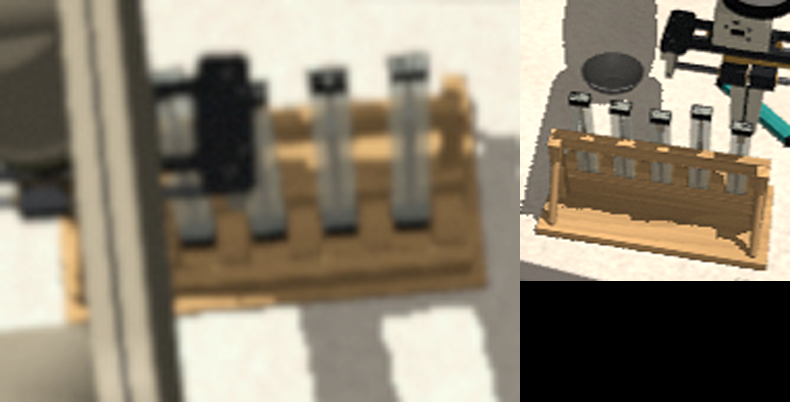

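Sleeve b's top is now in line with the others at scene (742,128). Backing off, then a final check.

Request:
apply_moves --pt "1 0 0" --pt "3 0 0" --pt "4 0 0" --pt "4 0 0" --pt "3 3 -3" --pt "2 5 -3" --pt "0 6 0" --pt "0 6 0" --twist '[0,0,0,0,0,0,0,0]'

```text
t: 10.38
tool_pos: [0.4277, 0.337, 0.2119]
orientation: [-0.113, 3.137, 0.002]
force: [0.7, -0.5, -0.5]
opening: 0.0005
gripper_force: 0.0
```

Request:
apply_moves --pt "0 6 0" --pt "0 6 0" --pt "0 5 0" --pt "0 0 0" --twist '[0,0,0,0]'

```text
t: 10.88
tool_pos: [0.414, 0.5075, 0.2094]
orientation: [0.119, -3.138, 0.001]
force: [0.2, -1.2, -0.4]
opening: 0.0006
gripper_force: 0.0
```

```bash
python3 look.py l5
```

```text
(no output)
```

View pics/l5.png

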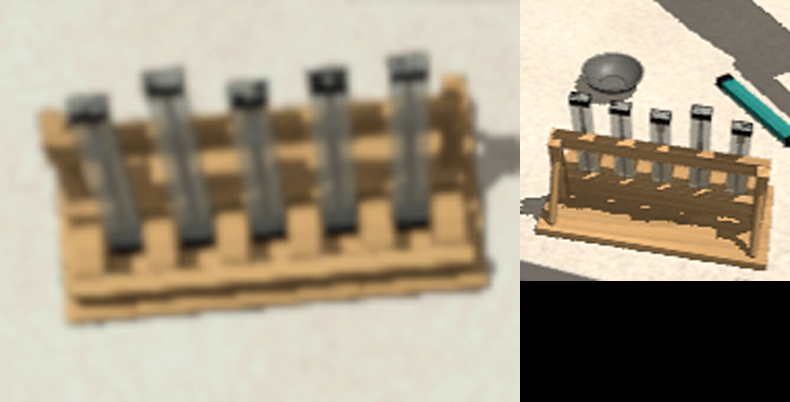

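All five sleeves lean on the rear rails (top-view caps from (88,105) to (408,70)), and the robot is clear.

```bash
python3 -c "
from plant import robot
print(robot.close_job())"
```

```text
the job is handed in; nothing more can be done
None
```

Sleeves a and b were both pushed up and back and now lean on the rear rails like the other three, which look undisturbed in the final pictures; the job was handed in at about 11 s with the robot clear.

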